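Swing the inspection camera over the heatsink board and start the test

TASK

With one finger on the side of its bar, and without gripping it, gently push the swinging camera arm round until the camera at its end stands over the middle of the finned heatsink on the board that has one. Then press the button on the start box right down and let it go. Leave the boards and the things on the bench where they lie, do not press the button before the camera is in place, and finish clear of everything.

Things in the scene. Friction and masses are not known exactly. Their poses are not given: they have to be found in the camera images.
- fixture: Fixed test fixture: low black block with a grey top plate, 270 mm (its x) x 330 mm (its y) x 60 mm high. Origin at the centre of its underside; position and yaw vary. Its x axis points from the robot's side to the far side. A pivot post stands near the middle of its far edge; three boards lie fanned out on the near side of the post.
- pivot (a point): Point on the arm's vertical hinge axis at mid-height of its bar: fixture frame (95, 0, 127) mm. Post 24 mm in diameter with the arm's 34 mm round hub on top, up to 140 mm above the table. The hinge has light steady friction (0.12 N m: about 1.2 N of push at 100 mm out), no spring, and stays where it is left.
- camera_arm: Level camera arm. Origin at the pivot; its own -x axis points along the bar to the camera. Square aluminium bar 14 mm wide, 120 to 134 mm above the table, free from 17 to 146 mm out from the hinge axis. It turns 1.25 rad to either side of the fixture's own -x direction. A push over 25 N, or squeezing it in the gripper, is too rough.
- lens (a point): Centre of the camera's lens, 165 mm from the hinge axis and 105 mm above the table, under the upright black cylinder (the camera, 38 mm in diameter, top 150 mm above the table) at the arm's end.
- heatsink_board: Loose board on a black carrier 62 x 62 x 8 mm, about 120 g, with one square silvery finned heatsink in its middle; 25 mm high in all. Origin at the centre of the underside, on the fixture's plate. It lies at any one of three places: straight in front of the pivot (fixture -x) or 0.65 rad to either side, 159 to 171 mm from the hinge axis. Not to be moved.
- heatsink (a point): Centre of the top of the heatsink, 34 x 34 mm, 85 mm above the table.
- capacitor_board: The same carrier with three upright black cylinders (capacitors), highest point 27 mm above its underside. Loose, at another of the three places. Origin at the centre of the underside. Not to be moved.
- connector_board: The same carrier with two parallel white connector strips, highest point 21 mm above its underside. Loose, at another of the three places. Origin at the centre of the underside. Not to be moved.
- start_box: Fixed grey box, 85 x 85 x 45 mm high, on the bench to the left or right of the fixture, with a round push button in the middle of its top. Origin at the centre of its underside.
- start_top (a point): Centre of the top face of the black push button, 36 mm in diameter, on the start box; it goes straight down.
- start (a joint): Travel of the button in m: 0 up, 0.006 fully down; a spring pushes it back up (about 5 N when fully down).
- parts_tray: Loose open black tray, 100 x 90 x 35 mm high, 0.3 kg, on the bench on the side of the fixture away from the start box. Origin at the centre of its underside. A bystander.
- screwdriver: Loose screwdriver, 190 mm long, lying on the bench beyond the work on the robot's right. Its origin is at the underside. A bystander.
- scanner: Loose hand-held code scanner, about 100 x 130 mm and 32 mm high, lying on the bench beyond the work on the robot's left. Origin at its underside. A bystander.
Mind the look-alikes: they are no part of the job. Several things have the shape of the start_box; the one meant has the colours described above.

How it is judged (in metres and radians):
On the way, in this order (a step that is already met when the one before it is completed fails the run):
1. the camera stands still over the middle of the heatsink (horizontal distance between lens and heatsink below 0.012 m and angular speed of camera_arm below 0.05 rad/s), for 0.3 s.
2. the start button is pressed down (horizontal distance between lens and heatsink below 0.012 m and value of joint start above 0.004 m), for 0.05 s.
At the end, for the whole second after the job is handed in: The lens is within 12 mm (seen from above) of the middle of the heatsink and at rest, the button has been pressed at least 4 mm after that and is up again (within 1.5 mm), and no board is more than 12 mm from where it started (all of step 1 and value of joint start below 0.0015 m and distance of each of heatsink_board, capacitor_board, connector_board from where it was at the start of the episode below 0.012 m); the robot touches nothing.
It fails at once if the button was pressed before the camera stood over the heatsink (value of joint start above 0.003 m and not (horizontal distance between lens and heatsink below 0.012 m)).
It fails at once if the arm was squeezed or pushed roughly (more than 25 N) (contact force between the fingers and camera_arm above 25 N).
It fails at once if a board was moved or lifted (distance of any of heatsink_board, capacitor_board, connector_board from where it was at the start of the episode above 0.012 m).
It fails at once if a bystander on the bench was moved or lifted (distance of any of parts_tray, screwdriver, scanner from where it was at the start of the episode above 0.025 m).
It also fails if it takes over 48 s, if anything falls off the work surface, if the arm or the gripper's body presses on something with over 40 N, if the wrist force passes 120 N, or if a joint passes its speed limit or range.

ROBOT

A 6-joint arm with a two-finger parallel gripper is mounted at the origin on the work surface. World frame = base frame: x ahead of the robot, y to its left, z up, the work surface at z = 0. Lengths are in mm, angles in rad, forces in N, time in s.
With the tool pointing down it reaches from about 275 to 750 mm from the base axis. Payload 10.2 kg.
Tool frame: the origin (TCP) lies midway between the tips of the shut fingers; the grasp point (between the pads) lies grip_depth behind it (grip_depth is the distance from the TCP to the grasp point, in mm); z points along the fingers, y is the line along which they close (so a half turn about z gives the same grasp; the last joint's range is limited). The gripper opens to 85 mm and grips with 20 to 120 N. Pads are 22 mm wide; open, the fingers measure 114 mm over their backs; the gripper's body (76 mm by 85 mm) begins 54 mm behind the grasp point. The pads swing forward as they close: fully open they stand 13 mm farther back than shut.
Start: joints at [-1.327, 0.313, 1.498, -0, 1.331, -0.223], TCP at [236.255, -468.844, 231.294] pointing down, gripper open.
Joint ranges: [-2.94, 2.94], [-0.97, 2.17], [0.19, 2.56], [-1.23, 4.37], [0.02, 3.11], [-2.88, 2.88]. Speed limits (rad/s): [2.39, 2.39, 3.01, 3.14, 3.14, 3.14].

INTERFACE

Orientations are given as a unit quaternion [w, x, y, z].
In Python, from rig import * gives the robot as it stands.
- The arm moves only by the tool servo_tool, never from a script. Its argument "commands" is a list of rows, each a list of 3 entries, a list of its own where there are three numbers: the gripper command: -1 is fully open, 1 is shut, values between are in proportion, then the shift along the tool's x, y, z in m, then the turn, a rotation vector about the tool's x, y, z in units of 6 degrees (1.0 is 6 degrees). In form: [[grip, [dx, dy, dz], [ax, ay, az]], ...]. A call has 1 to 10 rows; each row shifts and turns the commanded pose from where the row before left it, along the tool's axes as they then stand; what a row does not reach is not made up. A row lasts 1/12 s, in which the tool goes at most 41.7 mm and 7.16 degrees, less where a joint would pass 70% of its speed; a pose out of reach is approached as far as the arm can. A call is refused whole if a number of a shift passes 0.0417 or a number of a turn 1, either way. A call with a gripper value outside its range is refused whole. The fingers move at their own pace and stop on an object; "squeeze" is the grip in N (left out, the last holds). Time passes only in rows, so rows that do not move let the fingers close. It gives the time, the measured TCP pose, the force, the opening and the grip force at its end, in the units of the state.
- sense(): the state, without advancing time (a new reading comes with each control period).
- capture(name): name is "scene" or "top"; returns a dict with "pixels" (420x560x3 uint8, red, green, blue), "z_map" (420x560 float32, mm along the optical axis (not along the pixel's ray), 0 where there is no reading), "fx", "fy", "cx", "cy" (pixels), "rvec" (rotation vector, rad) and "tvec" (3), from world to camera coordinates, as OpenCV has them. Camera axes: x right, y down, z forward; pixel columns grow to the right and rows downward; lengths in mm; the calibration is good to about 2 mm. A picture is of the moment at which its call begins.
- finish_job(): hands the job in; it is judged then, once.
The state is a dict: "time_s": time; "joints": joint angles; "dq": joint speeds; "tau": joint torques, N m; "eef_pos": TCP position; "ee_rot": TCP orientation; "force": force on the tool from outside, world axes, zero at the start; "wrist_torque": the same for the moment, N m; "grip_width": opening from 0.0 (shut) to 1.0 (fully open); "grip_force": force on a finger pad.
Only numpy, scipy, OpenCV 4.12 (cv2) and the standard library are available. Lean on these libraries where they do the work, as an engineer would, in place of code of your own. Each camera call takes 0.05 s, during which the arm holds its last target. There are 200 camera calls.

## Working session

There is one attempt and no reset: what is moved stays moved. The work goes in short steps, Python scripts to look and compute and a tool call to move; the robot and the scene stay as the last step left them, time stands still between calls to the robot, and variables do not carry over. Pictures are saved under pics/ and viewed, at most 10 in all, crops included, and the job is handed in when it is done.

Besides the shell and the picture viewer there is one more tool, called after "Emit:" by a JSON object that holds its "method" and its "body", one argument or row to a line. servo_tool: Moves the arm, as the interface text tells. Its arguments: {"type":"object","properties":{"commands":{"type":"array"},"squeeze":{"type":"number"}},"required":["commands"]}

```bash
mkdir -p pics; cat > h.py <<'E'
from rig import *
import numpy as np, cv2
def cap(n,f):
    c=capture(n); cv2.imwrite(f'pics/{f}.png',c['pixels'][:,:,::-1]); np.savez(f'{f}.npz',**c); return c
def w(c,u,v,z=None):
    """world point of pixel; on plane z if given, else by depth"""
    R=cv2.Rodrigues(np.array(c['rvec'],float))[0]; t=np.array(c['tvec'],float).ravel()
    r=np.array([(u-c['cx'])/c['fx'],(v-c['cy'])/c['fy'],1.]); o=-R.T@t; d=R.T@r
    s=(z-o[2])/d[2] if z is not None else float(c['z_map'][int(v),int(u)])
    return o+s*d
E
python3 - <<'E'
from h import *
cap('top','top0');cap('scene','sc0'); s=sense(); print(s)
E
```

```text
{'time_s': 0.1, 'joints': array([-1.32742224e+00,  3.13392341e-01,  1.49834016e+00,  1.62880677e-05,
        1.33102308e+00, -2.23427184e-01]), 'dq': array([-0.00011689, -0.00213231, -0.00145698, -0.0002551 ,  0.00094326,
       -0.00026089]), 'tau': array([ 1.55330756e-03, -4.12903512e+01, -2.60140264e+01, -2.01218827e-04,
        3.07578826e-03, -1.07661805e-06]), 'eef_pos': array([ 236.19088921, -468.61580373,  230.80107031]), 'ee_rot': array([-5.81513334e-04,  9.72885782e-01,  2.31285359e-01,  2.11042748e-06]), 'force': array([ 0.58057976, -0.43255207, -0.18803923]), 'wrist_torque': array([-0.00187065,  0.06196752,  0.03029482]), 'grip_force': 0.0, 'grip_width': 1.0013925832112556}
```

View pics/top0.png

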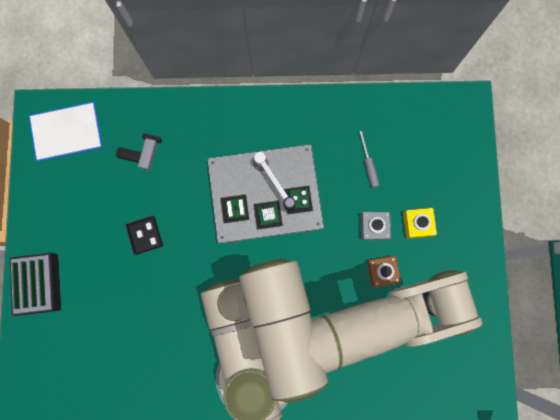

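View pics/sc0.png

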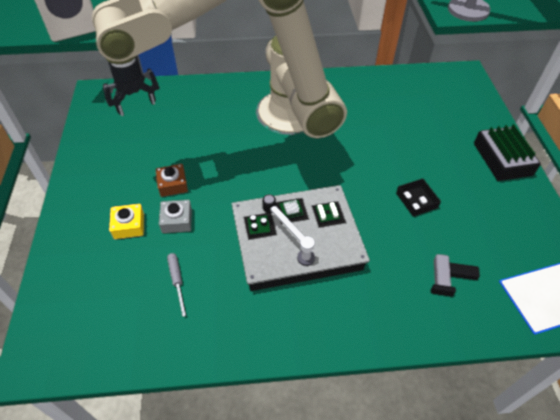

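The top view shows the heatsink board in the middle place (~267,214), the pivot hub at (260,158) and the camera at (290,202), to the robot's right of the heatsink. The grey start box is at (376,225). Next I'll take an enlarged crop.

```bash
python3 - <<'E'
from h import *
p=cv2.imread('pics/top0.png'); cv2.imwrite('pics/crop0.png',cv2.resize(p[140:250,200:340],None,fx=5.5,fy=5.4,interpolation=cv2.INTER_CUBIC))
c=np.load('top0.npz')
for n,u,v,z in [('hub',260,158,140),('cam',290,202,150),('hs',267.5,214,85),('btn',377,225,50),('box',376,225,45)]:
    print(n,w(c,u,v,z).round(1),w(c,u,v).round(1))
for u,v in [(209,158),(311,147),(322,229),(219,241)]: print(w(c,u,v,60).round(1))
E
```

```text
hub [660.4 -31.  140. ] [661.7 -30.8 134.8]
cam [ 523.2 -118.1  150. ] [ 522.7 -118.   153.3]
hs [497.9 -49.5  85. ] [497.9 -49.5  84.6]
btn [ 461.6 -389.3   50. ] [ 459.  -385.1   73.1]
box [ 462.2 -387.1   45. ] [ 460.  -383.6   64.4]
[683.6 133.5  60. ]
[ 713.  -189.8   60. ]
[ 451.3 -216.8   60. ]
[420.1 102.2  60. ]
```

View pics/crop0.png

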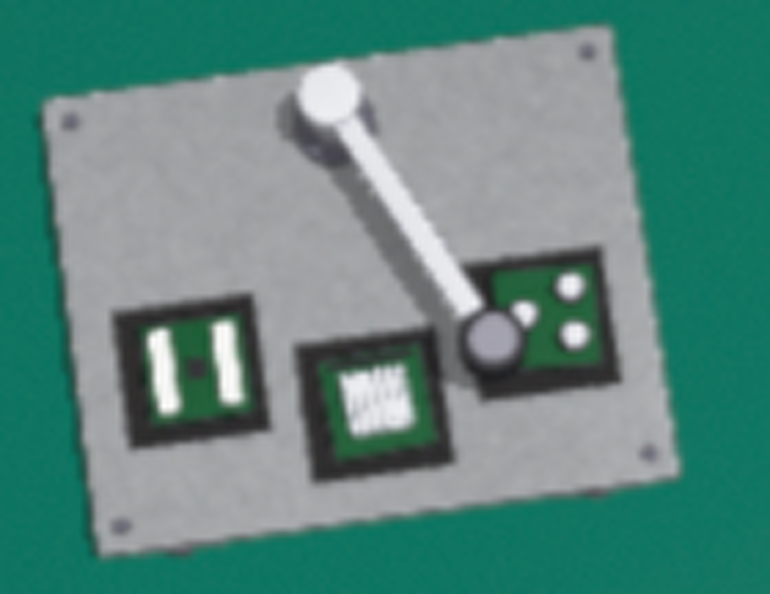

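```bash
python3 - <<'E'
from h import *
c=np.load('top0.npz')
P=lambda x,y,z:w(c,200+x/5.5,140+y/5.4,z)
hub=P(330,95,140);cam=P(491,337,150);hs=P(378,401,85)
print(hub,cam,hs)
d=hs-hub;e=cam-hub
a=np.arctan2(d[1],d[0]);b=np.arctan2(e[1],e[0]);print(np.hypot(*d[:2]),np.hypot(*e[:2]),a,b)
# depth-based check of the raised silvery heatsink and box/button
R=cv2.Rodrigues(c['rvec'])[0]
v,u=np.mgrid[0:420,0:560];z=c['z_map'].astype(float)
X=np.stack([(u-c['cx'])/c['fx']*z,(v-c['cy'])/c['fy']*z,z],-1)
W=(X-c['tvec'].ravel())@R
px=c['pixels']
def m(name,cond): 
    q=W[cond]; print(name,len(q),np.median(q,0).round(1),q.min(0).round(1),q.max(0).round(1))
reg=(u>258)&(u<282)&(v>204)&(v<226)
m('hs',reg&(W[...,2]>80)&(W[...,2]<95))
reg=(abs(u-376)<18)&(abs(v-225)<18)
for lo,hi in [(35,50),(50,60),(60,68),(68,90)]:
  try:m(f'box{lo}',reg&(W[...,2]>lo)&(W[...,2]<hi))
  except Exception as ex:print(lo,'none')
reg=(abs(u-260)<10)&(abs(v-158)<10)
m('hub',reg&(W[...,2]>130)&(W[...,2]<150))
reg=(abs(u-290)<10)&(abs(v-202)<10)
m('cam',reg&(W[...,2]>143)&(W[...,2]<160))
for r in [105]:
  for n,th in [('start',b),('end',a)]:
    f=np.array([np.cos(th),np.sin(th)]);nrm=np.array([f[1],-f[0]]) 
    print(n,(hub[:2]+r*f).round(1),'along',f.round(3),'normal',nrm.round(3))
s=sense();q=s['ee_rot'];from scipy.spatial.transform import Rotation as T
print(T.from_quat([q[1],q[2],q[3],q[0]]).as_matrix().round(3))
p=cv2.imread('pics/top0.png'); cv2.imwrite('pics/crop1.png',cv2.resize(p[195:295,350:450],None,fx=6,fy=6,interpolation=cv2.INTER_CUBIC))
E
```

```text
[661.67411645 -31.0134283  140.        ] [ 522.05550264 -115.91822405  150.        ] [497.00394406 -53.23680505  85.        ]
166.16300475479878 163.40802202564794 -3.0074462499022445 -2.5952243433332973
hs 51 [500.4 -50.9  84.4] [482.8 -69.3  80. ] [519.9 -32.6  92.5]
box35 482 [ 462.3 -382.    44.9] [ 420.6 -430.2   35.3] [ 504.8 -343.8   50. ]
box50 131 [ 457.6 -384.3   55. ] [ 420.9 -426.3   50.2] [ 499.5 -346.9   59.9]
box60 73 [ 463.4 -386.    64.4] [ 441.7 -409.2   60. ] [ 485.2 -365.7   67.9]
box68 52 [ 462.2 -385.3   71. ] [ 449.6 -401.2   68.1] [ 478.2 -361.2   77.3]
hub 128 [660.2 -31.1 138.4] [633.9 -54.4 130.7] [680.  -12.8 148. ]
cam 118 [ 522.7 -115.1  149. ] [ 505.5 -132.8  143.5] [542.3 -97.4 157.3]
start [572.  -85.6] along [-0.854 -0.52 ] normal [-0.52   0.854]
end [557.6 -45.1] along [-0.991 -0.134] normal [-0.134  0.991]
[[ 0.893  0.45  -0.   ]
 [ 0.45  -0.893  0.001]
 [ 0.    -0.001 -1.   ]]
```

View pics/crop1.png

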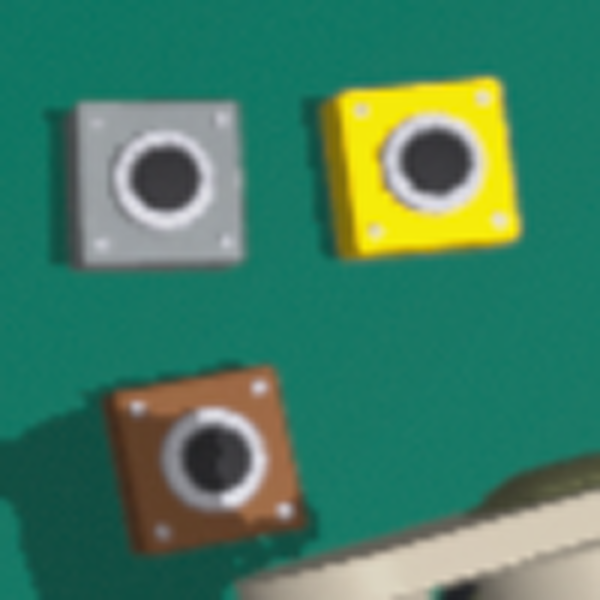

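The crop confirms the grey box at the upper left, with its black button centre at crop (163,178), which is full-image pixel (377.2,224.7). The button is at about (462,-385.5) with its top near z 70. I'll shut the fingers and go beside the bar.

Emit:
{"method": "servo_tool", "body": {
  "commands": [
    [1,[0.024,-0.0073,0],[0,0,0]],
    [1,[0.024,-0.0073,0],[0,0,0]],
    [1,[0.024,-0.0073,0],[0,0,0]],
    [1,[0.024,-0.0073,0],[0,0,0]],
    [1,[0.024,-0.0073,0],[0,0,0]],
    [1,[0.024,-0.0073,0],[0,0,0]],
    [1,[0.024,-0.0073,0],[0,0,0]],
    [1,[0.024,-0.0073,0],[0,0,0]],
    [1,[0.024,-0.0073,0],[0,0,0]],
    [1,[0.024,-0.0073,0],[0,0,0]]
  ],
  "squeeze": 20
}}

```text
time_s: 0.93
eef_pos: [418.4, -294.5, 231.0]
ee_rot: [-0.0, 0.973, 0.231, -0.0]
force: [0.3, -1.3, -0.2]
grip_width: -0.002
grip_force: 0.0
```

Emit:
{"method": "servo_tool", "body": {
  "commands": [
    [1,[0.024,-0.0073,0],[0,0,0]],
    [1,[0.024,-0.0073,0],[0,0,0]],
    [1,[0.024,-0.0073,0],[0,0,0]],
    [1,[0.024,-0.0073,0],[0,0,0]],
    [1,[0.024,-0.0073,0],[0,0,0]],
    [1,[0.024,-0.0073,0],[0,0,0]],
    [1,[0.024,-0.0073,0],[0,0,0]],
    [1,[0.024,-0.0073,0],[0,0,0]],
    [1,[0.024,-0.0073,0],[0,0,0]],
    [1,[0.024,-0.0073,0],[0,0,0]]
  ]
}}

```text
time_s: 1.77
eef_pos: [599.8, -121.4, 230.9]
ee_rot: [-0.0, 0.973, 0.231, -0.0]
force: [0.8, -1.0, -0.2]
grip_width: 0.001
grip_force: 0.0
```

Emit:
{"method": "servo_tool", "body": {
  "commands": [
    [1,[0,0,0],[0,0,0]],
    [1,[0,0,0],[0,0,0]],
    [1,[0,0,0],[0,0,0]]
  ]
}}

```text
time_s: 2.02
eef_pos: [598.8, -122.8, 230.9]
ee_rot: [-0.0, 0.973, 0.231, -0.0]
force: [0.1, 0.0, 0.3]
grip_width: -0.001
grip_force: 0.0
```

Emit:
{"method": "servo_tool", "body": {
  "commands": [
    [1,[0,0,0.015],[0,0,0]],
    [1,[0,0,0.015],[0,0,0]],
    [1,[0,0,0.015],[0,0,0]],
    [1,[0,0,0.015],[0,0,0]],
    [1,[0,0,0.015],[0,0,0]],
    [1,[0,0,0.015],[0,0,0]],
    [1,[0,0,0.015],[0,0,0]],
    [1,[0,0,0.013],[0,0,0]],
    [1,[0,0,0],[0,0,0]],
    [1,[0,0,0],[0,0,0]]
  ]
}}

```text
time_s: 2.85
eef_pos: [598.7, -123.2, 113.3]
ee_rot: [-0.0, 0.973, 0.231, -0.0]
force: [0.7, 0.2, -0.4]
grip_width: 0.0
grip_force: 0.0
```

```bash
python3 - <<'E'
from h import *
c=cap('top','t1');d=cap('scene','s1')
a=cv2.resize(c['pixels'][140:250,200:340],(700,550),interpolation=cv2.INTER_CUBIC)
b=cv2.resize(d['pixels'][170:290,220:380],(733,550),interpolation=cv2.INTER_CUBIC)
cv2.imwrite('pics/s1c.png',b[:,:,::-1])
E
```

```text
(no output)
```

View pics/s1c.png

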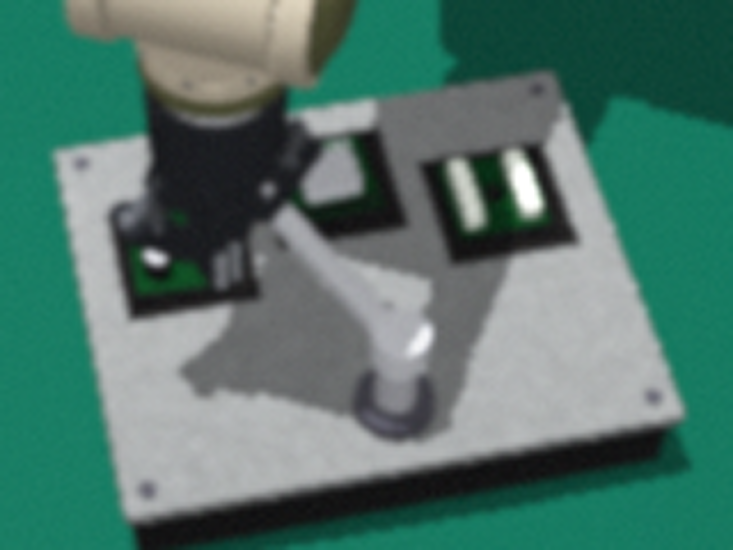

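The fingers, at crop (235,265), hang free on the right side of the bar above the plate. I'll start pushing gently along tool -y.

Emit:
{"method": "servo_tool", "body": {
  "commands": [
    [1,[0,-0.0025,0],[0,0,0]],
    [1,[0,-0.0025,0],[0,0,0]],
    [1,[0,-0.0025,0],[0,0,0]],
    [1,[0,-0.0025,0],[0,0,0]],
    [1,[0,-0.0025,0],[0,0,0]],
    [1,[0,-0.0025,0],[0,0,0]],
    [1,[0,-0.0025,0],[0,0,0]],
    [1,[0,-0.0025,0],[0,0,0]],
    [1,[0,-0.0025,0],[0,0,0]],
    [1,[0,-0.0025,0],[0,0,0]]
  ]
}}

```text
time_s: 3.78
eef_pos: [587.8, -99.9, 113.3]
ee_rot: [-0.0, 0.973, 0.231, -0.0]
force: [-0.5, -0.8, -0.3]
grip_width: -0.002
grip_force: 0.0
```

Emit:
{"method": "servo_tool", "body": {
  "commands": [
    [1,[0,-0.0025,0],[0,0,0]],
    [1,[0,-0.0025,0],[0,0,0]],
    [1,[0,-0.0025,0],[0,0,0]],
    [1,[0,-0.0025,0],[0,0,0]],
    [1,[0,-0.0025,0],[0,0,0]],
    [1,[0,-0.0025,0],[0,0,0]],
    [1,[0,-0.0025,0],[0,0,0]],
    [1,[0,-0.0025,0],[0,0,0]],
    [1,[0,0,0],[0,0,0]],
    [1,[0,0,0],[0,0,0]]
  ]
}}

```text
time_s: 4.62
eef_pos: [578.9, -81.9, 113.3]
ee_rot: [-0.0, 0.973, 0.231, 0.0]
force: [-0.3, -0.1, 0.3]
grip_width: 0.005
grip_force: 0.0
```

```bash
cat >> h.py <<'E'
def see(f,crop=(140,250,200,340)):
    c=cap('top',f); r0,r1,c0,c1=crop
    cv2.imwrite(f'pics/{f}c.png',cv2.resize(c['pixels'][r0:r1,c0:c1],(770,594),interpolation=cv2.INTER_CUBIC)[:,:,::-1])
E
python3 -c "
from h import *
see('t2')"
```

```text
(no output)
```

View pics/t2c.png

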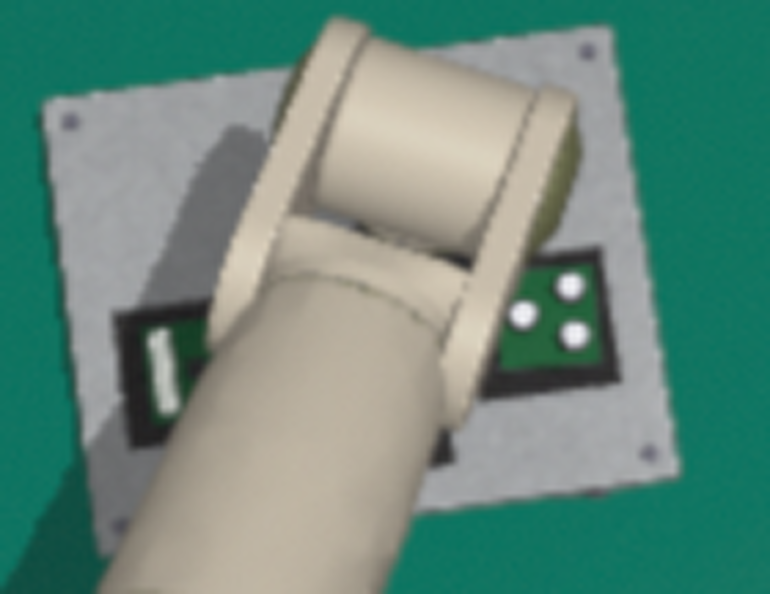

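The top view is hidden by the robot arm, but the camera has left its first place at crop (490,337), so the bar is moving. I'll push 15 mm more, then measure the arm from the scene camera.

Emit:
{"method": "servo_tool", "body": {
  "commands": [
    [1,[0,-0.0025,0],[0,0,0]],
    [1,[0,-0.0025,0],[0,0,0]],
    [1,[0,-0.0025,0],[0,0,0]],
    [1,[0,-0.0025,0],[0,0,0]],
    [1,[0,-0.0025,0],[0,0,0]],
    [1,[0,-0.0025,0],[0,0,0]],
    [1,[0,0,0],[0,0,0]],
    [1,[0,0,0],[0,0,0]]
  ]
}}

```text
time_s: 5.33
eef_pos: [571.9, -68.6, 113.2]
ee_rot: [-0.0, 0.973, 0.231, -0.0]
force: [0.5, 0.1, 0.4]
grip_width: -0.004
grip_force: 0.0
```

```bash
python3 - <<'E'
from h import *
d=cap('scene','s3')
cv2.imwrite('pics/s3c.png',cv2.resize(d['pixels'][170:260,240:360],(792,594),interpolation=cv2.INTER_CUBIC)[:,:,::-1])
R=cv2.Rodrigues(d['rvec'])[0]
def pr(p): 
    return cv2.projectPoints(np.array([p],float),d['rvec'],d['tvec'],np.array([[d['fx'],0,d['cx']],[0,d['fy'],d['cy']],[0,0,1]],float),None)[0].ravel()
for n,p in [('hub140',(661,-31,140)),('hs',(498.5,-52,85)),('camtop goal',(497,-52,150)),('bar100 top goal',(562,-44,134))]:
    q=pr(p); print(n,q.round(1),((q-[240,170])*6.6).round())
E
```

```text
hub140 [305.3 241.2] [431. 470.]
hs [289.9 205. ] [329. 231.]
camtop goal [290.4 189.9] [333. 131.]
bar100 top goal [295.8 212.1] [368. 278.]
```

View pics/s3c.png

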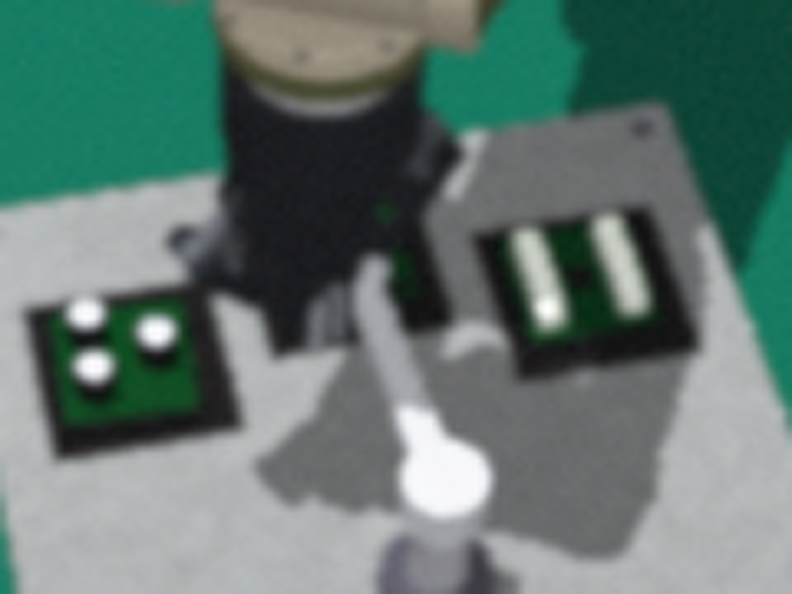

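The bar runs from the hub at (444,477) to (375,265), which matches the projected goal direction. I'll back off, rise and move over to the button, leaving the view clear to check the arm.

Emit:
{"method": "servo_tool", "body": {
  "commands": [
    [1,[0,0.003,0],[0,0,0]],
    [1,[0,0.007,0],[0,0,0]],
    [1,[0,0.01,0],[0,0,0]],
    [1,[0,0.01,0],[0,0,0]],
    [1,[0,0,-0.02],[0,0,0]],
    [1,[0,0,-0.02],[0,0,0]],
    [1,[0,0,-0.02],[0,0,0]],
    [1,[0,0,-0.02],[0,0,0]],
    [1,[0,0,-0.02],[0,0,0]],
    [1,[0,0,-0.01],[0,0,0]]
  ]
}}

```text
time_s: 6.22
eef_pos: [586.6, -96.8, 225.8]
ee_rot: [0.001, 0.973, 0.231, 0.001]
force: [0.3, 0.9, 0.1]
grip_width: 0.003
grip_force: 0.0
```

Emit:
{"method": "servo_tool", "body": {
  "commands": [
    [1,[-0.024,0.0204,0],[0,0,0]],
    [1,[-0.024,0.0204,0],[0,0,0]],
    [1,[-0.024,0.0204,0],[0,0,0]],
    [1,[-0.024,0.0204,0],[0,0,0]],
    [1,[-0.024,0.0204,0],[0,0,0]],
    [1,[-0.024,0.0204,0],[0,0,0]],
    [1,[-0.024,0.0204,0],[0,0,0]],
    [1,[-0.024,0.0204,0],[0,0,0]],
    [1,[-0.024,0.0204,0],[0,0,0]],
    [1,[-0.024,0.0204,0],[0,0,0]]
  ]
}}

```text
time_s: 7.05
eef_pos: [462.1, -387.8, 222.8]
ee_rot: [-0.0, 0.973, 0.231, -0.0]
force: [0.3, -0.8, 0.1]
grip_width: -0.001
grip_force: 0.0
```

Emit:
{"method": "servo_tool", "body": {
  "commands": [
    [1,[0,0,0],[0,0,0]],
    [1,[0,0,0],[0,0,0]]
  ]
}}

```text
time_s: 7.22
eef_pos: [462.3, -387.4, 222.4]
ee_rot: [-0.001, 0.973, 0.23, -0.0]
force: [-0.3, -0.2, -0.4]
grip_width: -0.003
grip_force: 0.0
```

```bash
python3 -c "
from h import *
see('t4')"
```

```text
(no output)
```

View pics/t4c.png

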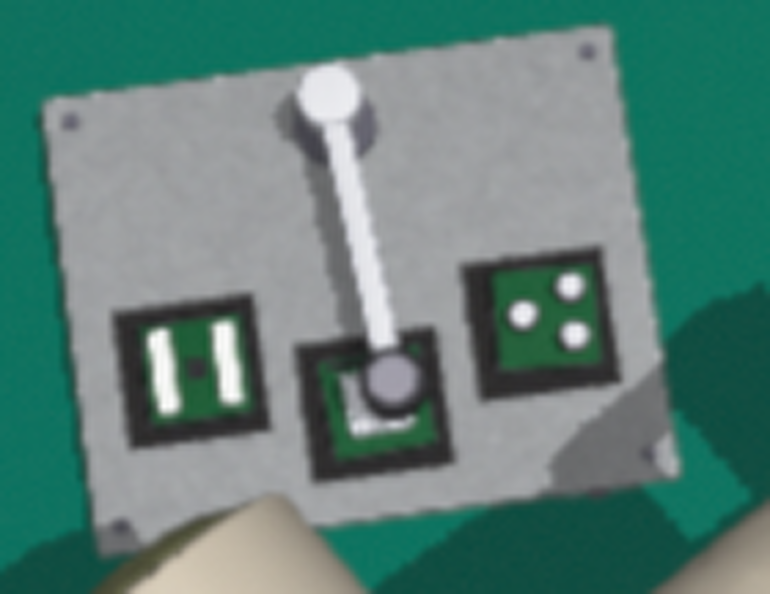

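```bash
python3 - <<'E'
from h import *
c=np.load('t4.npz')
P=lambda x,y,z:w(c,200+x/5.5,140+y/5.4,z)
hub=P(330,95,140)[:2];cam=P(391.5,379,150)[:2];hs=P(378,401,85)[:2]
# heatsink from carrier corners at plate+8 =68
co=np.mean([P(*q,68)[:2] for q in [(296,345),(434,328),(453,461),(313,480)]],0)
print(hub,cam,hs,co)
an=lambda p:np.arctan2(*(p-hub)[::-1])
lens=hub+165*(cam-hub)/np.linalg.norm(cam-hub)
print(an(cam),an(hs),an(co),(lens-hs).round(1),(lens-co).round(1),np.linalg.norm(cam-hub))
E
```

```text
[661.67411645 -31.0134283 ] [499.92575401 -62.2648725 ] [497.00394406 -53.23680505] [498.10002279 -50.53708794]
-2.9507341262375517 -3.0074462499022445 -3.0227979701700094 [ 2.7 -9.1] [  1.6 -11.8] 164.73975086405804
```

The top view shows the camera at crop (391,379) and the heatsink centre at about (377,400). It's roughly 10.5 mm short, so I'll go back the same way and push about 6.6 mm further.

Emit:
{"method": "servo_tool", "body": {
  "commands": [
    [1,[0.024,-0.0204,0],[0,0,0]],
    [1,[0.024,-0.0204,0],[0,0,0]],
    [1,[0.024,-0.0204,0],[0,0,0]],
    [1,[0.024,-0.0204,0],[0,0,0]],
    [1,[0.024,-0.0204,0],[0,0,0]],
    [1,[0.024,-0.0204,0],[0,0,0]],
    [1,[0.024,-0.0204,0],[0,0,0]],
    [1,[0.024,-0.0204,0],[0,0,0]],
    [1,[0.024,-0.0204,0],[0,0,0]],
    [1,[0.024,-0.0204,0],[0,0,0]]
  ]
}}

```text
time_s: 8.1
eef_pos: [586.1, -92.8, 223.3]
ee_rot: [-0.0, 0.973, 0.232, 0.0]
force: [1.3, 0.3, 0.2]
grip_width: 0.001
grip_force: 0.0
```

Emit:
{"method": "servo_tool", "body": {
  "commands": [
    [1,[0,0,0],[0,0,0]],
    [1,[0,0,0],[0,0,0]],
    [1,[0,0,0.02],[0,0,0]],
    [1,[0,0,0.02],[0,0,0]],
    [1,[0,0,0.02],[0,0,0]],
    [1,[0,0,0.02],[0,0,0]],
    [1,[0,0,0.02],[0,0,0]],
    [1,[0,0,0.01],[0,0,0]],
    [1,[0,0,0],[0,0,0]],
    [1,[0,0,0],[0,0,0]]
  ]
}}

```text
time_s: 8.93
eef_pos: [585.7, -96.0, 113.7]
ee_rot: [0.0, 0.973, 0.231, 0.0]
force: [0.2, 0.5, 0.4]
grip_width: 0.002
grip_force: 0.0
```

Emit:
{"method": "servo_tool", "body": {
  "commands": [
    [1,[0,-0.003,0],[0,0,0]],
    [1,[0,-0.003,0],[0,0,0]],
    [1,[0,-0.003,0],[0,0,0]],
    [1,[0,-0.003,0],[0,0,0]],
    [1,[0,-0.003,0],[0,0,0]],
    [1,[0,-0.003,0],[0,0,0]],
    [1,[0,-0.003,0],[0,0,0]],
    [1,[0,-0.003,0],[0,0,0]],
    [1,[0,-0.002,0],[0,0,0]],
    [1,[0,-0.002,0],[0,0,0]]
  ]
}}

```text
time_s: 9.77
eef_pos: [573.0, -70.4, 113.3]
ee_rot: [0.0, 0.973, 0.231, 0.0]
force: [-0.7, 0.0, -0.2]
grip_width: 0.002
grip_force: 0.0
```

Emit:
{"method": "servo_tool", "body": {
  "commands": [
    [1,[0,-0.002,0],[0,0,0]],
    [1,[0,-0.002,0],[0,0,0]],
    [1,[0,-0.002,0],[0,0,0]],
    [1,[0,-0.0015,0],[0,0,0]],
    [1,[0,-0.001,0],[0,0,0]],
    [1,[0,-0.0005,0],[0,0,0]],
    [1,[0,0,0],[0,0,0]],
    [1,[0,0,0],[0,0,0]]
  ]
}}

```text
time_s: 10.43
eef_pos: [569.0, -62.6, 113.3]
ee_rot: [-0.0, 0.973, 0.231, -0.0]
force: [0.6, -1.1, 1.1]
grip_width: 0.001
grip_force: 0.2
```

Emit:
{"method": "servo_tool", "body": {
  "commands": [
    [1,[0,0.003,0],[0,0,0]],
    [1,[0,0.007,0],[0,0,0]],
    [1,[0,0.013,0],[0,0,0]],
    [1,[0,0.014,0],[0,0,0]],
    [1,[0,0,-0.02],[0,0,0]],
    [1,[0,0,-0.02],[0,0,0]],
    [1,[0,0,-0.02],[0,0,0]],
    [1,[0,0,-0.02],[0,0,0]],
    [1,[0,0,-0.02],[0,0,0]],
    [1,[0,0,-0.01],[0,0,0]]
  ]
}}

```text
time_s: 11.27
eef_pos: [586.6, -96.9, 225.8]
ee_rot: [0.001, 0.973, 0.231, 0.001]
force: [-0.1, 0.2, 1.2]
grip_width: 0.002
grip_force: 0.0
```

Emit:
{"method": "servo_tool", "body": {
  "commands": [
    [1,[-0.024,0.0204,0],[0,0,0]],
    [1,[-0.024,0.0204,0],[0,0,0]],
    [1,[-0.024,0.0204,0],[0,0,0]],
    [1,[-0.024,0.0204,0],[0,0,0]],
    [1,[-0.024,0.0204,0],[0,0,0]],
    [1,[-0.024,0.0204,0],[0,0,0]],
    [1,[-0.024,0.0204,0],[0,0,0]],
    [1,[-0.024,0.0204,0],[0,0,0]],
    [1,[-0.024,0.0204,0],[0,0,0]],
    [1,[-0.024,0.0204,0],[0,0,0]]
  ]
}}

```text
time_s: 12.1
eef_pos: [462.1, -387.9, 222.7]
ee_rot: [-0.0, 0.973, 0.231, -0.0]
force: [0.4, -0.1, 1.4]
grip_width: -0.004
grip_force: 0.0
```

Emit:
{"method": "servo_tool", "body": {
  "commands": [
    [1,[0,0,0],[0,0,0]],
    [1,[0,0,0],[0,0,0]]
  ]
}}

```text
time_s: 12.27
eef_pos: [462.2, -387.5, 222.4]
ee_rot: [-0.001, 0.973, 0.23, -0.0]
force: [0.2, 0.2, 0.1]
grip_width: 0.001
grip_force: 0.0
```

```bash
python3 -c "
from h import *
see('t5')"
```

```text
(no output)
```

View pics/t5c.png

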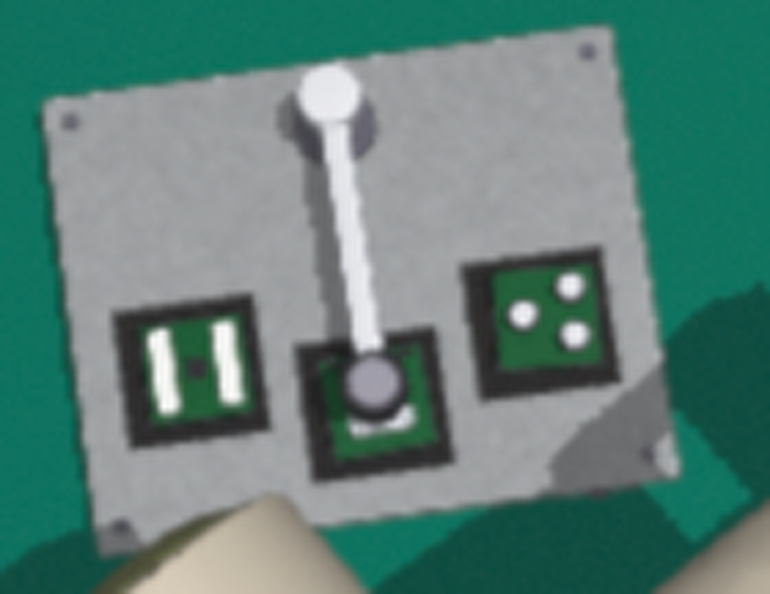

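The camera now stands at crop (374,381), with heatsink showing evenly on both sides, and the boards haven't moved. Offset is about 2 mm. Now the button.

Emit:
{"method": "servo_tool", "body": {
  "commands": [
    [1,[0,-0.002,0.02],[0,0,0]],
    [1,[0,0,0.02],[0,0,0]],
    [1,[0,0,0.02],[0,0,0]],
    [1,[0,0,0.02],[0,0,0]],
    [1,[0,0,0.02],[0,0,0]],
    [1,[0,0,0.02],[0,0,0]],
    [1,[0,0,0.008],[0,0,0]],
    [1,[0,0,0],[0,0,0]],
    [1,[0,0,0],[0,0,0]]
  ]
}}

```text
time_s: 13.07
eef_pos: [462.8, -383.8, 95.9]
ee_rot: [0.0, 0.973, 0.232, 0.0]
force: [1.2, 0.6, 0.3]
grip_width: 0.001
grip_force: 0.0
```

Emit:
{"method": "servo_tool", "body": {
  "commands": [
    [1,[0,0,0.002],[0,0,0]],
    [1,[0,0,0.002],[0,0,0]],
    [1,[0,0,0.002],[0,0,0]],
    [1,[0,0,0.002],[0,0,0]],
    [1,[0,0,0.002],[0,0,0]],
    [1,[0,0,0.002],[0,0,0]],
    [1,[0,0,0.002],[0,0,0]],
    [1,[0,0,0.002],[0,0,0]],
    [1,[0,0,0],[0,0,0]],
    [1,[0,0,0],[0,0,0]]
  ]
}}

```text
time_s: 13.9
eef_pos: [462.3, -384.0, 79.2]
ee_rot: [-0.0, 0.973, 0.231, -0.0]
force: [0.5, 0.6, 0.4]
grip_width: 0.001
grip_force: 0.0
```

Emit:
{"method": "servo_tool", "body": {
  "commands": [
    [1,[0,0,0.001],[0,0,0]],
    [1,[0,0,0.001],[0,0,0]],
    [1,[0,0,0.001],[0,0,0]],
    [1,[0,0,0.001],[0,0,0]],
    [1,[0,0,0.001],[0,0,0]],
    [1,[0,0,0.001],[0,0,0]],
    [1,[0,0,0.001],[0,0,0]],
    [1,[0,0,0.001],[0,0,0]],
    [1,[0,0,0],[0,0,0]]
  ]
}}

```text
time_s: 14.65
eef_pos: [462.2, -384.0, 71.1]
ee_rot: [-0.0, 0.973, 0.231, -0.0]
force: [0.2, 0.1, -0.5]
grip_width: -0.002
grip_force: 0.0
```

Emit:
{"method": "servo_tool", "body": {
  "commands": [
    [1,[0,0,0.001],[0,0,0]],
    [1,[0,0,0.001],[0,0,0]],
    [1,[0,0,0.001],[0,0,0]],
    [1,[0,0,0.001],[0,0,0]],
    [1,[0,0,0],[0,0,0]]
  ]
}}

```text
time_s: 15.07
eef_pos: [462.3, -384.0, 67.2]
ee_rot: [-0.0, 0.973, 0.231, -0.0]
force: [0.6, -0.5, 0.1]
grip_width: -0.001
grip_force: 0.0
```

Emit:
{"method": "servo_tool", "body": {
  "commands": [
    [1,[0,0,0.001],[0,0,0]],
    [1,[0,0,0.001],[0,0,0]],
    [1,[0,0,0],[0,0,0]]
  ]
}}

```text
time_s: 15.32
eef_pos: [462.3, -384.1, 65.3]
ee_rot: [0.0, 0.973, 0.231, 0.0]
force: [-0.0, 0.6, 2.2]
grip_width: 0.001
grip_force: 1.2
```

Contact has begun at about z 66, so I'll go on in small steps.

Emit:
{"method": "servo_tool", "body": {
  "commands": [
    [1,[0,0,0.001],[0,0,0]],
    [1,[0,0,0.001],[0,0,0]],
    [1,[0,0,0.001],[0,0,0]],
    [1,[0,0,0],[0,0,0]]
  ]
}}

```text
time_s: 15.65
eef_pos: [462.3, -384.1, 62.3]
ee_rot: [0.0, 0.973, 0.231, 0.0]
force: [0.0, 0.5, 3.8]
grip_width: -0.002
grip_force: 2.0
```

Emit:
{"method": "servo_tool", "body": {
  "commands": [
    [1,[0,0,0.001],[0,0,0]],
    [1,[0,0,0.001],[0,0,0]],
    [1,[0,0,0],[0,0,0]]
  ]
}}

```text
time_s: 15.9
eef_pos: [462.3, -384.1, 61.0]
ee_rot: [0.0, 0.973, 0.231, 0.0]
force: [-2.2, 2.2, 9.7]
grip_width: 0.001
grip_force: 4.6
```

The force is well past the spring's 5 N, so the button is at its stop. I'll hold briefly, then lift away.

Emit:
{"method": "servo_tool", "body": {
  "commands": [
    [1,[0,0,0.0005],[0,0,0]],
    [1,[0,0,0],[0,0,0]],
    [1,[0,0,-0.005],[0,0,0]],
    [1,[0,0,-0.01],[0,0,0]],
    [1,[0,0,-0.025],[0,0,0]],
    [1,[0,0,-0.025],[0,0,0]],
    [1,[0,0,-0.025],[0,0,0]],
    [1,[0,0,-0.025],[0,0,0]],
    [1,[0,0,-0.025],[0,0,0]],
    [1,[0,0,-0.02],[0,0,0]]
  ]
}}

```text
time_s: 16.73
eef_pos: [462.3, -384.1, 222.0]
ee_rot: [0.001, 0.973, 0.231, 0.0]
force: [-0.4, 0.1, -0.7]
grip_width: 0.003
grip_force: 0.0
```

Emit:
{"method": "servo_tool", "body": {
  "commands": [
    [1,[0,0,0],[0,0,0]],
    [1,[0,0,0],[0,0,0]],
    [1,[0,0,0],[0,0,0]]
  ]
}}

```text
time_s: 16.98
eef_pos: [462.0, -383.7, 218.8]
ee_rot: [-0.001, 0.973, 0.231, -0.0]
force: [-0.2, 0.5, 0.1]
grip_width: 0.002
grip_force: 0.0
```

```bash
python3 -c "
from h import *
a=np.load('t5.npz')['pixels'].astype(int);b=cap('top','t6')['pixels'].astype(int)
print(abs(a-b)[140:228,205:325].max(-1).max(), abs(a-b)[140:228,205:325].mean())
finish_job()"
```

```text
29 0.8119949494949495
the job is handed in; nothing more can be done
```

The job is handed in at about 17 s with no verdict returned: by my measurements the camera stands about 2 mm from the heatsink's middle, the button was pressed to its stop and let go, and the gripper ended clear above the start box.

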